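# Pin and wedge the drill template on its jig

### The job

The aluminium drill template has been laid loosely on the drilling jig and is riding up on the locating pin. Nudge it gently along until its end hole drops over the pin and it lies flat, then take the wooden mallet and drive the wedge in with it until it goes no further, so that the wedge sits tight and holds the template against the fence. Lay the mallet back on the table; do not push the wedge with the fingers, and do not disturb the whetstone or the small green box.

Things in the scene. Friction and masses are not known exactly. Their poses are not given: they have to be found in the camera images.
- jig: Drilling jig screwed to the table: plywood board, two dark rails, an ebony blank in the channel between them. Origin: table level, under the centre of the seated template. +y along the fence to the pin end, +x to the fence, z up. Bearing surface (rail tops) at z = 45, x -122..73, y -150..100 mm. Both ends are open, and so is the -x side from y = +10 to 100: a finger can stand there beside the template.
- pin_foot (a point): Foot of the fixed steel locating pin, on its axis, on the bearing surface: (0, 62, 45) mm in the jig frame; axes as the jig. The pin is 14 mm in diameter, stands 8 mm up and has a rounded nose.
- fence (a point): Point on the inner face of the aluminium fence, (50.5, 0, 55) mm in the jig frame, axes as the jig. The face is the plane x = 50.5, y -150..100, z 45..65. Opposite, a fixed wooden cleat (y -150..10, back x = -120, z 45..69) has a sloping front: x = -94.5 at y = -150 to x = -62.5 at y = 10, but it is set up to 1.5 mm nearer or farther each time.
- template: Aluminium drill template, flat plate 100 x 180 x 12 mm (x, y, z), 0.5-0.9 kg, too wide to grasp; slides under a few N. Origin: centre of underside. Three dark bushes and, near its +y end, a plain hole. Starts propped on the pin, its -y end on the rails, 16-38 mm too far to jig +y, up to 4 mm off the fence and 2 degrees askew. Seated against the fence, its origin is at (0.5, 0, 45) mm in the jig frame.
- template_hole (a point): Centre of the template's plain locating hole at the underside: (0, 62, 0) mm in the template frame, axes as the template. Hole 16.5 mm in diameter, right through; it has about 1.2 mm play all round on the pin.
- wedge: Loose pale wooden wedge on the bearing surface between template and cleat, 170 (y) x 24 mm high. Origin: underside, halfway along. Thin end y = +85 (x 1..15), butt y = -85 (x -33..15); straight face x = +15 to the template, sloping face (1 in 5) to the cleat. Starts 40-50 mm back; driven along jig +y it jams with its origin at jig y -90 to -70 mm (feel for it) and stays by friction after taps of 12-20 N.
- wedge_butt (a point): Middle of the wedge's butt face, the face to strike: (-9, -85, 12) mm in the wedge frame, axes as the wedge.
- mallet: Joiner's mallet, 0.3 kg, lying level on its head on the table. Origin: table level under the grip point. Handle along x, 24 mm wide (y) and 20 mm high, axis at z = 26 mm, from x = -100 to +32 mm, clear of the table; grip it at the origin, close to the head.
- mallet_head (a point): Centre of the mallet's head, (58, 0, 26) mm in the mallet frame, axes as the mallet. Wooden block 52 (x) x 96 (y) x 52 (z) mm; its striking faces are the two ends at y = +48 and -48 mm.
- whetstone: Grey whetstone 33 x 68 x 27 mm; bystander. Origin: centre of its underside.
- small_green_box: Small green plastic box 71 x 103 x 34 mm; bystander. Origin: centre of its underside.

How it is judged:
On the way, in this order (a step that is already met when the one before it is completed fails the run):
1. the template's hole has dropped over the pin and it lies flat on the rails (horizontal distance between template_hole and pin_foot below 0.003 m and z of template_hole in the frame of jig below 0.047 m and angle between template's own z axis and vertical below 0.02 rad), for 0.2 s.
2. the mallet strikes the wedge (contact force between mallet and wedge above 3 N).
3. the wedge is jammed tight against the seated template, the mallet off it (all of step 1 and contact force between wedge and template above 5 N and y of wedge in the frame of jig above -0.094 m and z of wedge in the frame of jig below 0.048 m and contact force between mallet and wedge below 0.5 N), for 0.3 s.
At the end, for the whole second after the job is handed in: Template flat (1 degree, 2 mm), hole over the pin, long edge along the fence (1.5 mm, 1 degree); wedge driven in (origin past jig y = -94 mm) and jammed, pressing on the template with over 5 N by itself; mallet at rest on the table, not on the jig; nothing held (all of step 1 and contact force between wedge and template above 5 N and y of wedge in the frame of jig above -0.094 m and z of wedge in the frame of jig below 0.048 m and angle between the x axis of template and the x axis of jig, either way round below 0.02 rad and x of template in the frame of jig above -0.001 m and height (world z) of mallet_head below 0.06 m and linear speed of mallet below 0.02 m/s and linear speed of each of wedge, template below 0.01 m/s); the robot touches nothing.
It fails at once if the fingers push the wedge (contact force between the fingers and wedge above 1.5 N).
It fails at once if the template is shoved hard (over 60 N by the fingers) (contact force between the fingers and template above 60 N).
It fails at once if the whetstone is disturbed (moved more than 2 cm) (distance of whetstone from where it was at the start of the episode above 0.02 m).
It fails at once if the green box is disturbed (moved more than 2 cm) (distance of small_green_box from where it was at the start of the episode above 0.02 m).
It also fails if it takes over 61 s, if anything falls off the work surface, if the arm or the gripper's body presses on something with over 40 N, if the wrist force passes 120 N, or if a joint passes its speed limit or range.

### The arm

A 6-joint arm with a two-finger parallel gripper is mounted at the origin on a cart in front of the work surface, level with it; the furniture and walls round the work are solid. World frame = base frame: x ahead of the robot, y to its left, z up, the work surface at z = 0. Lengths are in m, angles in rad, forces in N, time in s.
With the tool pointing down it reaches from about 0.35 to 0.725 m from the base axis. Payload 6 kg.
Tool frame: the origin (TCP) lies where the fingers leave the gripper's body, on its centre line; the fingertips stand 73 mm ahead of it and the grasp point (between the pads) lies 54 mm ahead of it; z points along the fingers, y is the line along which they close (so a half turn about z gives the same grasp; the last joint's range is limited). The gripper opens to 85 mm and grips with 20 to 120 N. Pads are 22 mm wide; open, the fingers measure 114 mm over their backs; the gripper's body (76 mm by 85 mm) begins 54 mm behind the grasp point. The pads swing forward as they close: fully open they stand 13 mm farther back than shut.
Start: joints at [1.561, 0.04, 0.085, 0, -1.615, -0.334], TCP at [0.202, 0.565, 0.304] pointing down, gripper open.
Joint ranges: [-2.56, 2.56], [-1.29, 2.01], [-1.08, 1.49], [-3.29, 1.98], [-2.81, -0.18], [-2.99, 2.99]. Speed limits (rad/s): [2.57, 2.57, 3.01, 3.14, 3.14, 3.14].

### API

Orientations are given as a rotation vector (axis times angle).
In Python, from workcell import state, imaging, manip gives the robot as it stands.
- The arm moves only by the tool arm_command, never from a script. Its argument "increments" is a list of rows, each a list of 2 entries, a list of its own where there are three numbers: the shift along the tool's x, y, z in units of 8 cm (1.0 is 8 cm), then the turn, a rotation vector about the tool's x, y, z in units of 30 degrees (1.0 is 30 degrees). In form: [[[x, y, z], [wx, wy, wz]], ...]. A call has 1 to 5 rows; each row is the pose to reach, as a shift and turn from the pose commanded when the call began, along the tool's axes at that moment; what a row does not reach only later rows make up. A row lasts 1/12 s, in which the tool goes at most 41.7 mm and 7.16 degrees, less where a joint would pass 70% of its speed; a pose out of reach is approached as far as the arm can. A call with a number of a shift or a turn outside -1 to 1 is refused whole. A call with a gripper value outside its range is refused whole. "fingers" is the gripper's target within -1 to 1 (fully open at 1, half-way at 0, shut at -1), set as the call begins (left out, the last holds). The fingers move at their own pace and stop on an object; "force" is the grip in N (left out, the last holds). Time passes only in rows, so rows that repeat a pose let the fingers close. It gives the time, the measured TCP pose, the force, the opening and the grip force at its end, in the units of the state.
- state(): the state, without advancing time (a new reading comes with each control period).
- imaging.capture(name): name is "scene" or "top" or "wrist"; returns a dict with "pixels" (480x640x3 uint8, red, green, blue), "fx", "fy", "cx", "cy" (pixels), "R" (3x3) and "t" (3): a world point X has camera coordinates R X + t. Camera axes: x right, y down, z forward; pixel columns grow to the right and rows downward; lengths in m; the calibration is good to about 2 mm. The wrist camera is an equidistant fisheye: a pixel r from the principal point sees the ray r / f radians off the axis. A picture is of the moment at which its call begins. There is no depth.
- manip.hand_in(): hands the job in; it is judged then, once.
The state is a dict: "time_s": time; "q": joint angles; "dq": joint speeds; "effort": joint torques, N m; "tool_pos": TCP position; "tool_rot": TCP orientation; "ft_force": force on the tool from outside, world axes, zero at the start; "wrist_torque": the same for the moment, N m; "finger_gap": opening from 0.0 (shut) to 1.0 (fully open); "gripper_force": force on a finger pad.
Only numpy, scipy, OpenCV 4.12 (cv2) and the standard library are available. Lean on these libraries where they do the work, as an engineer would, in place of code of your own. Each camera call takes 0.05 s, during which the arm holds its last target. There are 200 camera calls.

## Working session

There is one attempt and no reset: what is moved stays moved. The work goes in short steps, Python scripts to look and compute and a tool call to move; the robot and the scene stay as the last step left them, time stands still between calls to the robot, and variables do not carry over. Pictures are saved under pics/ and viewed, at most 12 in all, crops included, and the job is handed in when it is done.

Besides the shell and the picture viewer there is one more tool, called by a JSON object that holds its "api" and its "payload". arm_command: Moves the arm, as the interface text tells. Shifts and turns lie within -1 to 1; 1 stands for 8 cm of shift or 30 degrees of turn. Its arguments: {"type":"object","properties":{"increments":{"type":"array","items":{"type":"array"}},"fingers":{"type":"number"},"force":{"type":"number"}},"required":["increments"]}

```bash
mkdir -p pics; ls
cat > h.py <<'E'
import numpy as np, cv2
from workcell import state, imaging, manip
def cap(n,f=None):
    d=imaging.capture(n)
    for k in("R","t"): d[k]=np.array(d[k])
    if f: cv2.imwrite("pics/"+f,d["pixels"][:,:,::-1])
    return d
def ray(d,u,v,z):
    "pixel to world on plane z (pinhole)"
    r=d["R"].T@np.array([(u-d["cx"])/d["fx"],(v-d["cy"])/d["fy"],1]); c=-d["R"].T@d["t"]
    return c+r*(z-c[2])/r[2]
def proj(d,X):
    p=d["R"]@np.array(X)+d["t"]; return p[0]/p[2]*d["fx"]+d["cx"],p[1]/p[2]*d["fy"]+d["cy"]
E
python3 - <<'E'
from h import *
a=cap("top","top0.png"); b=cap("scene","scene0.png")
import pickle; pickle.dump((a,b),open("c0.pkl","wb"))
for d in(a,b): print(d["fx"],d["cx"],d["cy"],-d["R"].T@d["t"],d["R"])
s=state(); print(s)
E
```

```text
pics
441.39832650489217 309.52761511935137 236.08332599728897 [ 0.51725109 -0.02153092  1.04568826] [[ 0.02066416 -0.99972396 -0.01117978]
 [-0.99587926 -0.01959448 -0.08854696]
 [ 0.08830346  0.01296346 -0.99600926]]
469.99886557459865 314.9249182069517 247.44921277860936 [ 0.06617048 -0.3520946   0.75429366] [[ 0.49700305 -0.86762932 -0.01439901]
 [-0.65337874 -0.36325142 -0.66418719]
 [ 0.57103782  0.33951107 -0.74742762]]
{'time_s': 0.1, 'q': array([ 1.56069577e+00,  4.07723894e-02,  8.38980379e-02, -4.12003689e-04,
       -1.61553182e+00, -3.33713057e-01]), 'dq': array([ 0.00074283, -0.00102278,  0.00354694,  0.00244099, -0.00129928,
       -0.00195261]), 'effort': array([-5.26103729e-03, -3.69337821e+01,  3.48286128e+01,  6.95165366e+00,
       -4.37557916e-03,  1.29764754e-06]), 'tool_pos': array([0.2021015 , 0.56473726, 0.30295926]), 'tool_rot': array([ 3.09366088e+00, -5.37093999e-01, -2.30600670e-04]), 'ft_force': array([-0.73141371,  0.33265161,  0.34089691]), 'wrist_torque': array([-0.01014514, -0.01141081,  0.02320391]), 'gripper_force': 0.0, 'finger_gap': 0.998262268674072}
```

View pics/top0.png

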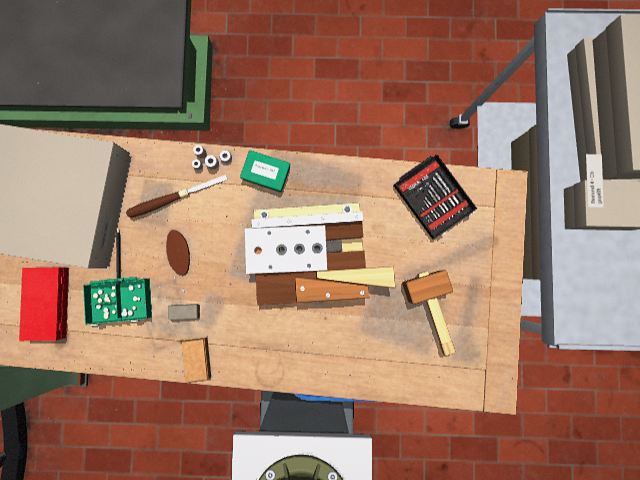

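View pics/scene0.png

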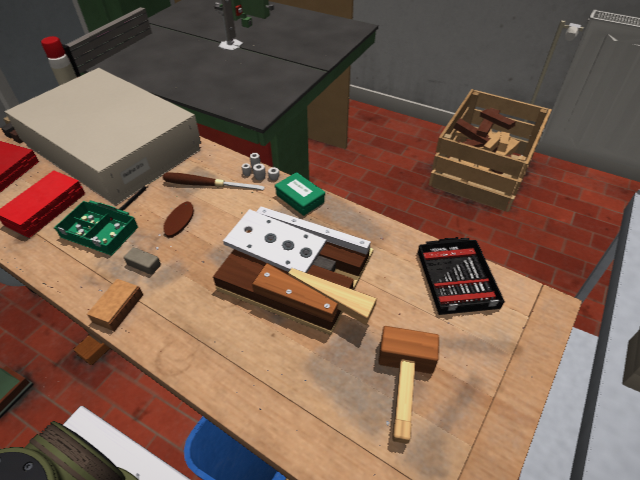

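The top view shows the template (245–325, 228–273), hole at (258,250), fence along (250–365, 215), wedge (318–393, 270–285), mallet head (428,287) with handle to (447,352). The whetstone is at (184,312) and the green box at (265,171). I'll zoom in to pick exact edges.

Run:
```python
from h import *
import pickle
a,b=pickle.load(open("c0.pkl","rb"))
c=a["pixels"][195:365,235:465,::-1]
cv2.imwrite("pics/z0.png",cv2.resize(c,None,fx=3.4,fy=3.4,interpolation=cv2.INTER_CUBIC))
```

```text
(no output)
```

View pics/z0.png

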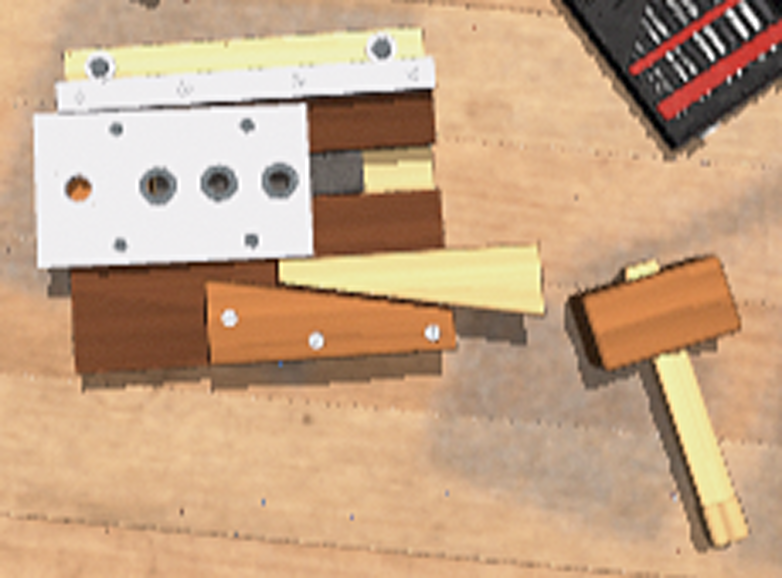

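The crop shows the template corners at (35,115), (305,103), (314,254) and (38,268), the fence inner edge from (57,110) to (434,89), and the cleat back from (210,364) to (456,347). The wedge butt runs (541,245)–(543,313). The mallet head top is (583,297), (715,256), (740,325), (605,368), and the handle end is near (730,540). Next I'll fit poses.

```bash
cat > fit.py <<'E'
from h import *
import pickle
from scipy.optimize import least_squares
a,b=pickle.load(open("c0.pkl","rb"))
def fit(P,Z,p0,name):
    P=np.array(P,float)/1000
    Zp=np.array(Z,float)/3.4+[235-.35,195-.35]
    W=np.array([ray(a,u,v,z) for (u,v),z in zip(Zp,P[:,2])])[:,:2]
    def res(p):
        c,s=np.cos(p[2]),np.sin(p[2]); return (P[:,:2]@np.array([[c,s],[-s,c]])+p[:2]-W).ravel()*1000
    r=least_squares(res,p0); print(name,np.round(r.x,4),np.round(r.fun.reshape(-1,2),1).tolist()); return r.x
J=fit([(50.5,100,65),(50.5,-150,65),(-122,100,45),(-120,10,69),(-120,-150,69)],[(57,111),(434,90),(77,373),(210,364),(456,348)],[.5,0,0],"jig")
T=fit([(50,90,69),(50,-90,57),(-50,-90,57),(-50,90,69)],[(35,115),(305,103),(314,254),(38,268)],[.5,0,0],"templ")
M=fit([(84,48,52),(84,-48,52),(32,-48,52),(32,48,52)],[(583,297),(715,256),(740,325),(605,368)],[.4,-.3,0.3],"mallet")
def injig(p):
    c,s=np.cos(J[2]),np.sin(J[2]); return np.array([[c,s],[-s,c]])@(np.array(p)[:2]-J[:2])*1000
print("templ in jig",injig(T),np.degrees(T[2]-J[2]))
Wb=[injig(ray(a,u/3.4+234.65,v/3.4+194.65,.069)) for u,v in[(541,245),(543,313),(279,260),(279,285)]]
print("wedge corners",np.round(Wb,1))
print("templ corners",[np.round(injig(ray(a,u/3.4+234.65,v/3.4+194.65,z)),1) for u,v,z in[(35,115,.069),(305,103,.057),(314,254,.057),(38,268,.069)]])
print("handle end",ray(a,730/3.4+234.65,540/3.4+194.65,.036))
for n,(u,v) in dict(whet=(184,312),green=(265,171)).items(): print(n,ray(a,u,v,.03),injig(ray(a,u,v,.03)))
np.save("jig.npy",J)
# scene check
c,s=np.cos(J[2]),np.sin(J[2])
def w(x,y,z): return [J[0]+(c*x-s*y)/1e3,J[1]+(s*x+c*y)/1e3,z/1e3]
for p in [(50.5,100,65),(50.5,-150,65),(-122,100,45),(-120,10,69),(-120,-150,69)]: print(np.round(proj(b,w(*p)),1))
E
python3 fit.py
```

```text
jig [0.5789 0.0177 0.0842] [[-0.5, -0.1], [1.8, -1.5], [-0.6, 1.4], [-0.3, 0.6], [-0.4, -0.4]]
templ [0.5745 0.0437 0.0702] [[0.1, 1.5], [-0.0, -1.0], [-0.1, -0.4], [0.1, -0.2]]
mallet [ 0.4433 -0.2958  0.323 ] [[1.1, 2.9], [2.9, -1.6], [-1.7, -2.0], [-2.3, 0.8]]
templ in jig [-2.22862139 26.25831934] -0.8039673889494772
wedge corners [[ -57.  -209.5]
 [-100.7 -207.2]
 [ -55.9  -39.4]
 [ -72.   -38.4]]
templ corners [array([ 48.8, 114. ]), array([ 46.6, -63.4]), array([-53.3, -62.7]), array([-51.1, 117.1])]
handle end [ 0.34947441 -0.32642602  0.036     ]
whet [0.42772291 0.27459447 0.03      ] [-129.08008648  268.67981353]
green [0.75834859 0.09919746 0.03      ] [185.61768891  66.08967131]
[255.6 211.1]
[366.6 247.5]
[212.1 275.6]
[251.7 282.6]
[331.7 313. ]
```

```bash
cat >> h.py <<'E'
from scipy.spatial.transform import Rotation as Ro
J=np.load("jig.npy") if __import__("os").path.exists("jig.npy") else None
def wj(x,y):
    c,s=np.cos(J[2]),np.sin(J[2]); return np.array([J[0]+(c*x-s*y)/1e3,J[1]+(s*x+c*y)/1e3])
def jw(p):
    c,s=np.cos(J[2]),np.sin(J[2]); return np.array([[c,s],[-s,c]])@(np.array(p)[:2]-J[:2])*1000
def where():
    s=state(); R=Ro.from_rotvec(s["tool_rot"]).as_matrix()
    print("t %.2f jig"%s["time_s"],np.round(jw(s["tool_pos"]),1),"z %.1f"%(s["tool_pos"][2]*1e3),"yaw rel jig %.2f"%(np.degrees(np.arctan2(R[1,0],R[0,0])-J[2])),"F",np.round(s["ft_force"],1),"gap %.2f %.0f"%(s["finger_gap"],s["gripper_force"]))
    return s,R
def go(x,y,z,yaw=0):
    "needed shift/turn (units) in current tool axes to reach jig x,y mm, tcp z mm, tool x at yaw deg from jig x, pointing down"
    s,R=where(); t=np.r_[wj(x,y),z/1e3]
    a=J[2]+np.radians(yaw); T=np.array([[np.cos(a),np.sin(a),0],[np.sin(a),-np.cos(a),0],[0,0,-1]]).T
    print("shift",np.round(R.T@(t-s["tool_pos"])/.08,3),"turn",np.round(np.degrees(Ro.from_matrix(R.T@T).as_rotvec())/30,3))
E
python3 -c "
from h import *
go(-82,55,150)"
```

```text
t 0.10 jig [-329.5  576.8] z 303.0 yaw rel jig -24.52 F [-0.7  0.3  0.3] gap 1.00 0
shift [5.521 4.647 1.92 ] turn [ 0.003  0.    -0.817]
```

{"api": "arm_command", "payload": {"increments": [[[0.3, 0.3, 0], [0, 0, -0.23]], [[0.6, 0.6, 0], [0, 0, -0.46]], [[0.9, 0.9, 0], [0, 0, -0.69]], [[1, 1, 0], [0, 0, -0.817]]], "fingers": -1}}

```text
time_s: 0.43
tool_pos: [0.2518, 0.4598, 0.3043]
tool_rot: [-3.138, -0.14, -0.001]
ft_force: [0.1, 2.0, 0.9]
finger_gap: 0.454
gripper_force: 0.0
```

```bash
python3 -c "
from h import *
go(-82,55,150)"
```

```text
t 0.43 jig [-288.8  468.1] z 304.3 yaw rel jig 0.27 F [0.1 2.  0.9] gap 0.45 0
shift [2.56  5.175 1.93 ] turn [-0.    -0.001  0.009]
```

{"api": "arm_command", "payload": {"increments": [[[0.25, 0.45, 0.1], [0, 0, 0]], [[0.5, 0.95, 0.2], [0, 0, 0]]]}}

```text
time_s: 0.6
tool_pos: [0.2948, 0.3927, 0.288]
tool_rot: [3.138, 0.135, -0.001]
ft_force: [0.9, -0.5, 0.5]
finger_gap: 0.142
gripper_force: 0.0
```

{"api": "arm_command", "payload": {"increments": [[[0.25, 0.45, 0.1], [0, 0, 0]], [[0.5, 0.95, 0.2], [0, 0, 0]]]}}

```text
time_s: 0.77
tool_pos: [0.3393, 0.323, 0.2726]
tool_rot: [3.139, 0.133, -0.001]
ft_force: [0.6, 0.5, 0.9]
finger_gap: 0.002
gripper_force: 0.0
```

{"api": "arm_command", "payload": {"increments": [[[0.25, 0.45, 0.1], [0, 0, 0]], [[0.5, 0.95, 0.2], [0, 0, 0]]]}}

```text
time_s: 0.93
tool_pos: [0.3835, 0.2538, 0.2574]
tool_rot: [-3.139, -0.133, 0.0]
ft_force: [1.3, 0.7, -0.6]
finger_gap: 0.002
gripper_force: 0.0
```

{"api": "arm_command", "payload": {"increments": [[[0.25, 0.45, 0.1], [0, 0, 0]], [[0.5, 0.95, 0.2], [0, 0, 0]]]}}

```text
time_s: 1.1
tool_pos: [0.4277, 0.1848, 0.2422]
tool_rot: [-3.139, -0.133, -0.0]
ft_force: [0.8, 0.8, -0.5]
finger_gap: 0.0
gripper_force: 0.0
```

{"api": "arm_command", "payload": {"increments": [[[0.25, 0.45, 0.1], [0, 0, 0]], [[0.5, 0.95, 0.3], [0, 0, 0]], [[0.5, 0.95, 0.3], [0, 0, 0]]]}}

```text
time_s: 1.35
tool_pos: [0.4742, 0.1098, 0.2159]
tool_rot: [3.137, 0.124, -0.006]
ft_force: [-0.6, 0.9, -0.6]
finger_gap: 0.003
gripper_force: 0.0
```

```bash
python3 -c "
from h import *
cap('wrist','w1.png'); cap('scene','s1.png')
go(-82,55,137)"
```

```text
t 1.45 jig [-97.  103.2] z 217.3 yaw rel jig -0.24 F [0.  0.9 0.5] gap 0.00 0
shift [0.193 0.601 1.004] turn [ 0.003  0.005 -0.008]
```

View pics/w1.png

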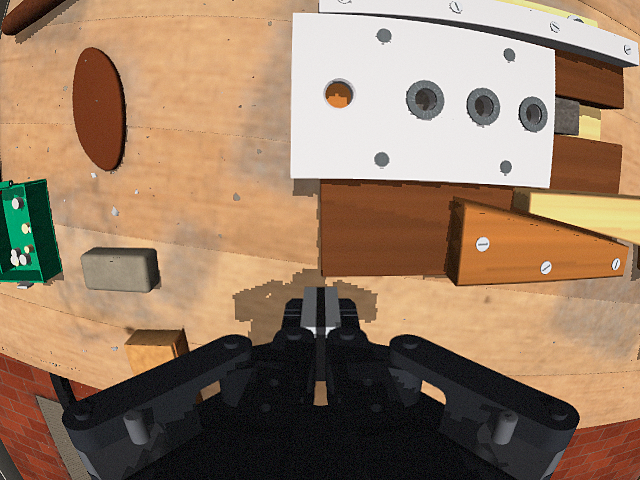

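The wrist view shows the template (292–553, 15–187) with the hole at (340,93), still propped up. The shut fingertips at (320,310) are clear of everything.

{"api": "arm_command", "payload": {"increments": [[[0.1, 0.3, 0.2], [0, 0, 0]], [[0.19, 0.6, 0.5], [0, 0, 0]], [[0.19, 0.6, 0.8], [0, 0, 0]], [[0.19, 0.6, 0.95], [0, 0, 0]], [[0.19, 0.6, 0.95], [0, 0, 0]]]}}

```text
time_s: 1.87
tool_pos: [0.4911, 0.0682, 0.1399]
tool_rot: [3.137, 0.133, -0.007]
ft_force: [0.0, 0.5, -0.6]
finger_gap: -0.001
gripper_force: 0.0
```

{"api": "arm_command", "payload": {"increments": [[[0, 0, 0.06], [0, 0, 0]], [[0, 0, 0.12], [0, 0, 0]], [[0, 0, 0.12], [0, 0, 0]], [[0, 0, 0.12], [0, 0, 0]]]}}

```text
time_s: 2.2
tool_pos: [0.4928, 0.0684, 0.134]
tool_rot: [-3.138, -0.133, -0.002]
ft_force: [-0.1, -0.8, 0.6]
finger_gap: -0.0
gripper_force: 0.0
```

```bash
python3 -c "
from h import *
go(-62,55,124)"
```

```text
t 2.20 jig [-81.6  57.7] z 134.0 yaw rel jig 0.04 F [-0.1 -0.8  0.6] gap -0.00 0
shift [0.245 0.034 0.125] turn [-0.001 -0.002  0.001]
```

{"api": "arm_command", "payload": {"increments": [[[0, 0, 0.03], [0, 0, 0]], [[0, 0, 0.06], [0, 0, 0]], [[0, 0, 0.06], [0, 0, 0]]]}}

```text
time_s: 2.45
tool_pos: [0.4925, 0.0678, 0.1281]
tool_rot: [-3.139, -0.132, 0.0]
ft_force: [-1.1, -0.1, 0.0]
finger_gap: 0.0
gripper_force: 0.0
```

{"api": "arm_command", "payload": {"increments": [[[0, 0, 0.03], [0, 0, 0]], [[0, 0, 0.06], [0, 0, 0]], [[0, 0, 0.06], [0, 0, 0]]]}}

```text
time_s: 2.7
tool_pos: [0.4924, 0.0676, 0.1229]
tool_rot: [3.139, 0.132, -0.001]
ft_force: [0.0, 0.7, -0.9]
finger_gap: -0.0
gripper_force: 0.0
```

```bash
python3 -c "
from h import *
go(-62,57,124)"
```

```text
t 2.70 jig [-82.1  57. ] z 122.9 yaw rel jig -0.02 F [ 0.   0.7 -0.9] gap -0.00 0
shift [ 0.251 -0.    -0.014] turn [ 0.001  0.002 -0.001]
```

{"api": "arm_command", "payload": {"increments": [[[0.1, 0, 0], [0, 0, 0]], [[0.2, 0, 0], [0, 0, 0]], [[0.2, 0, 0], [0, 0, 0]]]}}

```text
time_s: 2.95
tool_pos: [0.5099, 0.0692, 0.1237]
tool_rot: [3.138, 0.132, 0.001]
ft_force: [0.3, -0.3, -0.5]
finger_gap: 0.001
gripper_force: 0.0
```

{"api": "arm_command", "payload": {"increments": [[[0.012, 0, 0], [0, 0, 0]], [[0.025, 0, 0], [0, 0, 0]], [[0.025, 0, 0], [0, 0, 0]]]}}

```text
time_s: 3.2
tool_pos: [0.5107, 0.0692, 0.1235]
tool_rot: [3.139, 0.132, -0.0]
ft_force: [0.1, -0.1, 0.6]
finger_gap: -0.001
gripper_force: 0.0
```

{"api": "arm_command", "payload": {"increments": [[[0.012, 0, 0], [0, 0, 0]], [[0.025, 0, 0], [0, 0, 0]], [[0.025, 0, 0], [0, 0, 0]]]}}

```text
time_s: 3.45
tool_pos: [0.5121, 0.0694, 0.1235]
tool_rot: [3.139, 0.132, -0.002]
ft_force: [-3.4, 0.7, 0.6]
finger_gap: 0.001
gripper_force: 1.8
```

{"api": "arm_command", "payload": {"increments": [[[0.012, 0, 0], [0, 0, 0]], [[0.025, 0, 0], [0, 0, 0]], [[0.025, 0, 0], [0, 0, 0]]]}}

```text
time_s: 3.7
tool_pos: [0.5131, 0.069, 0.123]
tool_rot: [3.137, 0.131, -0.007]
ft_force: [-9.9, -0.9, 3.6]
finger_gap: -0.002
gripper_force: 4.8
```

```bash
python3 -c "
from h import *
go(-62,57,124)"
```

```text
t 3.70 jig [-61.3  56.7] z 123.0 yaw rel jig -0.03 F [-9.9 -0.9  3.6] gap -0.00 5
shift [-0.008 -0.004 -0.013] turn [ 0.003  0.009 -0.001]
```

{"api": "arm_command", "payload": {"increments": [[[0.012, 0, 0], [0, 0, 0]], [[0.015, 0, 0], [0, 0, 0]], [[0.015, 0, 0], [0, 0, 0]]]}}

```text
time_s: 3.95
tool_pos: [0.5135, 0.0688, 0.1226]
tool_rot: [3.137, 0.131, -0.011]
ft_force: [-13.2, -1.2, 5.7]
finger_gap: 0.003
gripper_force: 6.4
```

Run:
```python
from h import *
go(-62,57,124)
d=cap("top")
c=d["pixels"][200:300,235:385,::-1]
cv2.imwrite("pics/z1.png",cv2.resize(c,None,fx=5.2,fy=5.2,interpolation=cv2.INTER_CUBIC))
```

```text
t 3.95 jig [-60.9  56.4] z 122.6 yaw rel jig -0.04 F [-13.2  -1.2   5.7] gap 0.00 6
shift [-0.014 -0.008 -0.018] turn [ 0.004  0.013 -0.001]
```

View pics/z1.png

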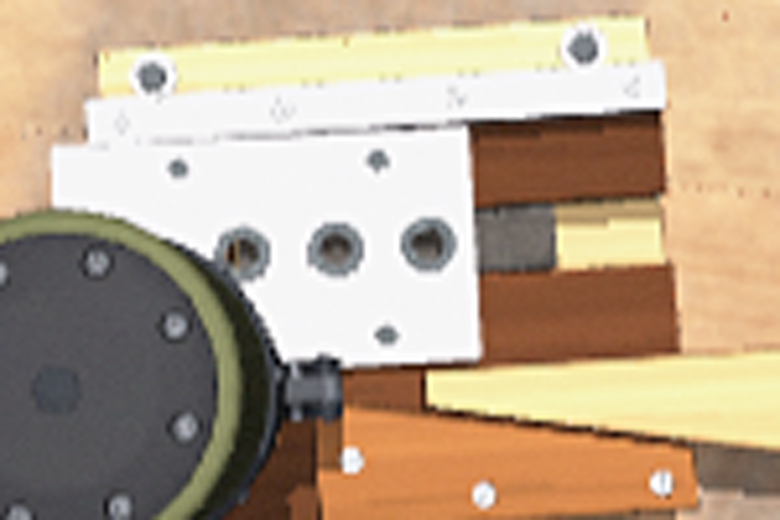

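The crop shows the template's upper edge against the fence (y≈140 at the left, 126 at the right), square to it. Next I back off and go round to its +y end.

{"api": "arm_command", "payload": {"increments": [[[-0.15, 0, 0], [0, 0, 0]], [[-0.3, 0, 0], [0, 0, 0]], [[-0.3, -0.4, 0], [0, 0, 0]], [[-0.3, -0.8, 0], [0, 0, 0]], [[-0.3, -1, 0], [0, 0, 0]]]}}

```text
time_s: 4.42
tool_pos: [0.4852, 0.1496, 0.1241]
tool_rot: [-3.138, -0.133, -0.003]
ft_force: [0.8, -0.5, 0.3]
finger_gap: -0.002
gripper_force: 0.0
```

{"api": "arm_command", "payload": {"increments": [[[0, -0.2, 0], [0, 0, 0]], [[0.2, -0.3, 0], [0, 0, 0]], [[0.6, -0.3, 0], [0, 0, 0]], [[1, -0.3, 0], [0, 0, 0]], [[1, -0.3, 0], [0, 0, 0]]]}}

```text
time_s: 4.83
tool_pos: [0.5662, 0.1783, 0.1215]
tool_rot: [3.137, 0.131, -0.001]
ft_force: [-2.0, -0.3, -1.3]
finger_gap: -0.001
gripper_force: 0.0
```

```bash
python3 -c "
from h import *
go(3,140,121)"
```

```text
t 4.83 jig [  0.8 161.1] z 121.5 yaw rel jig -0.04 F [-2.  -0.3 -1.3] gap -0.00 0
shift [0.028 0.264 0.006] turn [ 0.004  0.002 -0.001]
```

{"api": "arm_command", "payload": {"increments": [[[0.02, 0.15, 0], [0, 0, 0]], [[0.03, 0.3, 0], [0, 0, 0]], [[0.03, 0.3, 0], [0, 0, 0]]]}}

```text
time_s: 5.08
tool_pos: [0.5672, 0.1522, 0.1238]
tool_rot: [3.139, 0.13, 0.001]
ft_force: [-0.2, -0.8, 0.1]
finger_gap: -0.0
gripper_force: 0.0
```

{"api": "arm_command", "payload": {"increments": [[[0, 0.025, 0], [0, 0, 0]], [[0, 0.05, 0], [0, 0, 0]], [[0, 0.075, 0], [0, 0, 0]], [[0, 0.1, 0], [0, 0, 0]], [[0, 0.1, 0], [0, 0, 0]]]}}

```text
time_s: 5.5
tool_pos: [0.5678, 0.1465, 0.124]
tool_rot: [-3.138, -0.132, -0.001]
ft_force: [-0.4, 0.6, 1.2]
finger_gap: -0.004
gripper_force: 0.7
```

{"api": "arm_command", "payload": {"increments": [[[0, 0.025, 0], [0, 0, 0]], [[0, 0.05, 0], [0, 0, 0]], [[0, 0.05, 0], [0, 0, 0]]]}}

```text
time_s: 5.75
tool_pos: [0.5681, 0.1429, 0.1237]
tool_rot: [-3.138, -0.133, -0.0]
ft_force: [-2.8, 3.3, 1.6]
finger_gap: -0.002
gripper_force: 1.9
```

```bash
python3 -c "
from h import *
go(3,120,121)"
```

```text
t 5.75 jig [ -0.3 125.6] z 123.7 yaw rel jig 0.01 F [-2.8  3.3  1.6] gap -0.00 2
shift [0.041 0.07  0.034] turn [-0.002 -0.     0.   ]
```

{"api": "arm_command", "payload": {"increments": [[[0, 0.025, 0.005], [0, 0, 0]], [[0, 0.05, 0.01], [0, 0, 0]], [[0, 0.075, 0.015], [0, 0, 0]], [[0, 0.1, 0.02], [0, 0, 0]], [[0, 0.1, 0.02], [0, 0, 0]]]}}

```text
time_s: 6.17
tool_pos: [0.5689, 0.1354, 0.1228]
tool_rot: [-3.137, -0.133, -0.002]
ft_force: [-2.7, 5.1, 4.3]
finger_gap: 0.0
gripper_force: 3.0
```

{"api": "arm_command", "payload": {"increments": [[[0, 0.02, 0], [0, 0, 0]], [[0, 0.04, 0], [0, 0, 0]], [[0, 0.06, 0], [0, 0, 0]], [[0, 0.06, 0], [0, 0, 0]]]}}

```text
time_s: 6.5
tool_pos: [0.5693, 0.1303, 0.1224]
tool_rot: [-3.138, -0.133, -0.001]
ft_force: [-2.2, 5.1, 2.6]
finger_gap: -0.0
gripper_force: 2.5
```

```bash
python3 -c "
from h import *
go(3,103,121)"
```

```text
t 6.50 jig [-1.00e-01  1.13e+02] z 122.4 yaw rel jig 0.02 F [-2.2  5.1  2.6] gap -0.00 3
shift [0.039 0.125 0.018] turn [-0.002 -0.001  0.001]
```

{"api": "arm_command", "payload": {"increments": [[[0, 0.02, 0], [0, 0, 0]], [[0, 0.04, 0], [0, 0, 0]], [[0, 0.06, 0], [0, 0, 0]], [[0, 0.06, 0], [0, 0, 0]]]}}

```text
time_s: 6.83
tool_pos: [0.5696, 0.1242, 0.1216]
tool_rot: [3.138, 0.131, -0.001]
ft_force: [-0.2, 0.7, -0.8]
finger_gap: -0.001
gripper_force: 0.3
```

{"api": "arm_command", "payload": {"increments": [[[0, 0.015, 0], [0, 0, 0]], [[0, 0.03, 0], [0, 0, 0]], [[0, 0.03, 0], [0, 0, 0]]]}}

```text
time_s: 7.08
tool_pos: [0.57, 0.1218, 0.1219]
tool_rot: [3.138, 0.131, -0.0]
ft_force: [-1.1, 0.2, -0.2]
finger_gap: -0.001
gripper_force: 0.0
```

Run:
```python
from h import *
go(3,103,121)
```

```text
t 7.08 jig [ -0.2 104.5] z 121.9 yaw rel jig -0.04 F [-1.1  0.2 -0.2] gap -0.00 0
shift [0.04  0.019 0.012] turn [ 0.002  0.    -0.001]
```

The force dropped near the expected spot, so the hole has probably dropped over the pin. I'll back off, rise and look.

{"api": "arm_command", "payload": {"increments": [[[0, -0.2, 0], [0, 0, 0]], [[0, -0.3, -0.4], [0, 0, 0]], [[-0.3, -0.3, -0.8], [0, 0, 0]], [[-0.6, -0.1, -1], [0, 0, 0]], [[-1, 0, -1], [0, 0, 0]]]}}

```text
time_s: 7.5
tool_pos: [0.4915, 0.1153, 0.2066]
tool_rot: [-3.138, -0.132, -0.01]
ft_force: [-1.5, 0.1, 0.4]
finger_gap: 0.005
gripper_force: 0.0
```

{"api": "arm_command", "payload": {"increments": [[[-0.4, 0.2, -0.1], [0, 0, 0]], [[-0.7, 0.4, -0.1], [0, 0, 0]], [[-1, 0.6, -0.1], [0, 0, 0]], [[-1, 0.6, -0.1], [0, 0, 0]]]}}

```text
time_s: 7.83
tool_pos: [0.4123, 0.059, 0.2113]
tool_rot: [-3.138, -0.131, -0.004]
ft_force: [1.2, 1.5, 0.2]
finger_gap: -0.0
gripper_force: 0.0
```

Run:
```python
from h import *
where()
d=cap("top"); e=cap("scene")
c=d["pixels"][200:300,235:385,::-1]; f=e["pixels"][195:295,215:365,::-1]
im=[cv2.resize(k,None,fx=3.8,fy=3.8,interpolation=cv2.INTER_CUBIC)[:,:] for k in(c,f)]
cv2.imwrite("pics/z2.png",cv2.resize(np.vstack(im),None,fx=.78,fy=.78))
```

```text
t 7.83 jig [-162.6   55.2] z 211.3 yaw rel jig -0.06 F [1.2 1.5 0.2] gap -0.00 0
```

View pics/z2.png

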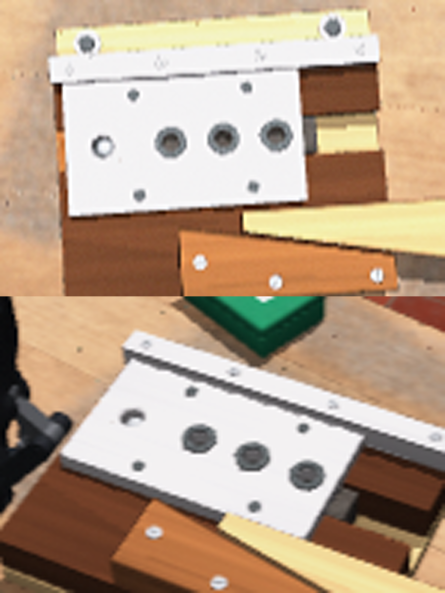

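Both views show the bright pin inside the hole at (103,147) and (132,417), and the template flat and against the fence. So it is seated. Next I'll refine the mallet pose.

Run:
```python
from h import *
d=cap("top"); 
h=cv2.cvtColor(d["pixels"],cv2.COLOR_RGB2HSV)
def blob(lo,hi,r):
    m=cv2.inRange(h,lo,hi); k=np.zeros_like(m); k[r[0]:r[1],r[2]:r[3]]=m[r[0]:r[1],r[2]:r[3]]
    k=cv2.morphologyEx(k,cv2.MORPH_OPEN,np.ones((3,3)))
    cs=cv2.findContours(k,0,2)[0]; c=max(cs,key=cv2.contourArea); return cv2.minAreaRect(c),cv2.contourArea(c)
r=(260,360,398,460)
print(h[330,441],h[285,430],h[340,425], h[345,444])
for u,v in [(438,325),(444,345)]: print(h[v,u-10:u+11].tolist())
```

```text
[ 27  75 244] [ 13 161 224] [ 15  77 195] [ 23  94 243]
[[14, 63, 193], [14, 68, 205], [16, 73, 112], [13, 78, 114], [15, 73, 118], [15, 79, 107], [17, 124, 78], [16, 121, 187], [24, 90, 250], [28, 72, 245], [28, 72, 244], [28, 76, 243], [29, 72, 242], [26, 80, 244], [27, 77, 243], [28, 77, 243], [25, 88, 243], [23, 96, 246], [14, 100, 203], [18, 83, 241], [17, 81, 240]]
[[15, 87, 226], [16, 93, 230], [15, 100, 184], [14, 93, 137], [13, 90, 148], [14, 99, 126], [16, 120, 68], [16, 120, 83], [16, 119, 229], [22, 98, 248], [23, 94, 243], [24, 89, 243], [20, 105, 243], [18, 113, 234], [19, 107, 242], [23, 92, 243], [24, 90, 242], [23, 93, 244], [19, 111, 244], [15, 98, 159], [14, 75, 208]]
```

Run:
```python
from h import *
import pickle; a,b=pickle.load(open("c0.pkl","rb"))
h=cv2.cvtColor(a["pixels"],cv2.COLOR_RGB2HSV)
for v in range(300,356,5):
    m=(h[v,420:460,0]>=18)&(h[v,420:460,2]>225)&(h[v,420:460,1]<115); u=np.where(m)[0]+420; print(v,u.min() if len(u) else 0,u.max() if len(u) else 0,len(u))
p,q=ray(a,440.5,325,.036),ray(a,447.5,345,.036)
n=np.degrees(np.arctan2(*(p-q)[[1,0]])); print(p,q,n)
M=np.array([.4433,-.2958]); ax=(p-q)[:2]/np.linalg.norm((p-q)[:2]); print("lateral offset of M from axis",np.cross(ax,M-p[:2]))
# head sat mask in scene & top
for d,nm,r in((a,"top",(265,310,398,460)),(b,"scene",(320,375,370,450))):
    hh=cv2.cvtColor(d["pixels"],cv2.COLOR_RGB2HSV); m=((hh[...,1]>140)&(hh[...,0]<18)&(hh[...,2]>150)).astype(np.uint8)*255
    k=np.zeros_like(m); k[r[0]:r[1],r[2]:r[3]]=m[r[0]:r[1],r[2]:r[3]]
    c=max(cv2.findContours(k,0,2)[0],key=cv2.contourArea); R=cv2.minAreaRect(c); print(nm,R,cv2.contourArea(c))
    if nm=="top":
        bx=cv2.boxPoints(R); W=np.array([ray(a,u,v,.052)[:2] for u,v in bx]); C=W.mean(0); print(W,C,"origin->",C-.058*ax, [np.linalg.norm(W[i]-W[i-1]) for i in range(4)])
```

```text
300 429 437 9
305 429 438 10
310 431 440 10
315 433 442 10
320 434 443 10
325 436 445 10
330 437 447 11
335 439 448 10
340 441 450 10
345 443 451 8
350 445 454 8
355 0 0 0
[ 0.41185332 -0.30704042  0.036     ] [ 0.36800113 -0.32242025  0.036     ] 19.32677733727629
lateral offset of M from axis 0.00019952954512602282
top ((429.4500732421875, 286.85003662109375), (22.76839828491211, 41.42583084106445), 71.56505584716797) 863.5
[[ 0.50529928 -0.22667494]
 [ 0.53628671 -0.31434105]
 [ 0.48861833 -0.33000888]
 [ 0.457846   -0.24270856]] [ 0.49701258 -0.27843336] origin-> [ 0.44228109 -0.29762877] [np.float64(0.050088823223412515), np.float64(0.09298154872951625), np.float64(0.05017723788097124), np.float64(0.09256502219322886)]
scene ((410.7972717285156, 341.7162170410156), (56.7176513671875, 24.16665267944336), 9.462323188781738) 1233.5<stdin>:8: DeprecationWarning: Arrays of 2-dimensional vectors are deprecated. Use arrays of 3-dimensional vectors instead. (deprecated in NumPy 2.0)
```

Run:
```python
from h import *
m=jw([.4428,-.2965]); print(m)
go(m[0],m[1],140,14.2)
```

```text
[-162.10154544 -301.65850644]
t 7.98 jig [-160.1   57. ] z 210.5 yaw rel jig -0.03 F [-0.4  0.4  0.5] gap -0.00 0
shift [-0.024  4.484  0.879] turn [-0.001 -0.003 -0.474]
```

{"api": "arm_command", "payload": {"increments": [[[0, 0.4, 0], [0, 0, 0]], [[0, 0.8, 0], [0, 0, 0]], [[0, 1, 0], [0, 0, 0]]], "fingers": 1}}

```text
time_s: 8.23
tool_pos: [0.4217, -0.0201, 0.2097]
tool_rot: [3.138, 0.132, -0.002]
ft_force: [0.0, 0.4, 0.5]
finger_gap: 0.419
gripper_force: 0.0
```

{"api": "arm_command", "payload": {"increments": [[[0, 0.4, 0], [0, 0, 0]], [[0, 0.8, 0], [0, 0, 0]], [[0, 1, 0], [0, 0, 0]]]}}

```text
time_s: 8.48
tool_pos: [0.4284, -0.1005, 0.2095]
tool_rot: [3.138, 0.13, -0.003]
ft_force: [-0.7, 0.5, -0.1]
finger_gap: 0.845
gripper_force: 0.0
```

{"api": "arm_command", "payload": {"increments": [[[0, 0.4, 0], [0, 0, 0]], [[0, 0.8, 0], [0, 0, 0]], [[0, 1, 0], [0, 0, 0]]]}}

```text
time_s: 8.73
tool_pos: [0.4351, -0.1805, 0.2092]
tool_rot: [3.138, 0.129, -0.003]
ft_force: [-0.2, 0.5, -0.6]
finger_gap: 1.002
gripper_force: 0.0
```

{"api": "arm_command", "payload": {"increments": [[[0, 0.4, 0], [0, 0, 0]], [[0, 0.8, 0], [0, 0, 0]], [[0, 1, 0.1], [0, 0, 0]]]}}

```text
time_s: 8.98
tool_pos: [0.4424, -0.2607, 0.2025]
tool_rot: [3.137, 0.13, -0.0]
ft_force: [0.6, 0.6, 0.4]
finger_gap: 0.997
gripper_force: 0.0
```

{"api": "arm_command", "payload": {"increments": [[[0, 0.3, 0.2], [0, 0, -0.15]], [[0, 0.48, 0.4], [0, 0, -0.3]], [[0, 0.48, 0.6], [0, 0, -0.474]], [[0, 0.48, 0.6], [0, 0, -0.474]], [[0, 0.48, 0.6], [0, 0, -0.474]]]}}

```text
time_s: 9.4
tool_pos: [0.4445, -0.2961, 0.1526]
tool_rot: [-3.098, -0.515, 0.005]
ft_force: [-0.1, 0.3, 0.2]
finger_gap: 0.999
gripper_force: 0.0
```

Run:
```python
from h import *
cap("wrist","w3.png")
go(-162.1,-301.7,100,14.2)
```

```text
t 9.45 jig [-159.8 -301.4] z 154.1 yaw rel jig 14.07 F [0.2 0.3 0.8] gap 1.00 0
shift [-0.028 -0.003  0.676] turn [ 0.     0.002 -0.004]
```

View pics/w3.png

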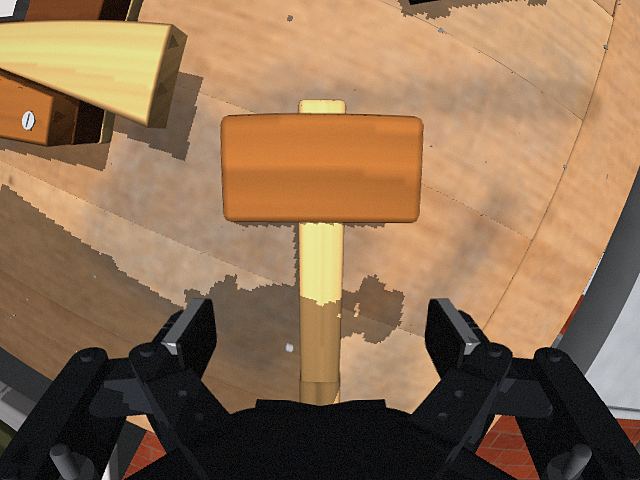

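The wrist view shows the mallet square to the tool: handle centred at column 321 between the fingers (215 and 430), head at (221–421, 114–221). I'll go down and grip.

{"api": "arm_command", "payload": {"increments": [[[-0.02, 0, 0.25], [0, 0, 0]], [[-0.02, 0, 0.5], [0, 0, 0]], [[-0.02, 0, 0.75], [0, 0, 0]], [[-0.02, 0, 0.93], [0, 0, 0]], [[-0.02, 0, 0.93], [0, 0, 0]]]}}

```text
time_s: 9.87
tool_pos: [0.4424, -0.2956, 0.0776]
tool_rot: [-3.097, -0.517, 0.004]
ft_force: [-1.3, 0.6, -1.0]
finger_gap: 0.999
gripper_force: 0.0
```

{"api": "arm_command", "payload": {"increments": [[[0, 0, 0], [0, 0, 0]], [[0, 0, 0], [0, 0, 0]], [[0, 0, 0], [0, 0, 0]], [[0, 0, 0], [0, 0, 0]], [[0, 0, 0], [0, 0, 0]]], "fingers": -1, "force": 110}}

```text
time_s: 10.28
tool_pos: [0.4435, -0.2966, 0.0806]
tool_rot: [3.098, 0.519, 0.002]
ft_force: [-0.2, 0.6, 0.8]
finger_gap: 0.298
gripper_force: 0.0
```

{"api": "arm_command", "payload": {"increments": [[[0, 0, 0], [0, 0, 0]], [[0, 0, 0], [0, 0, 0]], [[0, 0, 0], [0, 0, 0]]]}}

```text
time_s: 10.53
tool_pos: [0.4435, -0.2967, 0.0808]
tool_rot: [3.097, 0.519, 0.002]
ft_force: [-1.5, 2.3, 6.1]
finger_gap: 0.257
gripper_force: 107.5
```

```bash
python3 -c "
from h import *
where()"
```

```text
t 10.53 jig [-161.4 -301.9] z 80.8 yaw rel jig 14.21 F [-1.5  2.3  6.1] gap 0.26 108
```

```bash
python3 -c "
from h import *
go(-134,-285,112,0)"
```

```text
t 10.53 jig [-161.4 -301.9] z 80.8 yaw rel jig 14.21 F [-1.5  2.3  6.1] gap 0.26 108
shift [ 0.385 -0.12  -0.39 ] turn [ 0.002 -0.002  0.474]
```

{"api": "arm_command", "payload": {"increments": [[[0, 0, -0.2], [0, 0, 0]], [[0, 0, -0.39], [0, 0, 0.1]], [[0.2, -0.05, -0.39], [0, 0, 0.3]], [[0.385, -0.12, -0.39], [0, 0, 0.474]], [[0.385, -0.12, -0.39], [0, 0, 0.474]]]}}

```text
time_s: 10.95
tool_pos: [0.47, -0.2761, 0.1101]
tool_rot: [-3.138, -0.126, 0.0]
ft_force: [-0.4, 0.3, -2.7]
finger_gap: 0.262
gripper_force: 108.2
```

{"api": "arm_command", "payload": {"increments": [[[0, 0, 0], [0, 0, 0]], [[0, 0, 0], [0, 0, 0]]]}}

```text
time_s: 11.12
tool_pos: [0.4683, -0.2773, 0.1098]
tool_rot: [-3.138, -0.134, 0.003]
ft_force: [-0.1, -1.4, -3.2]
finger_gap: 0.26
gripper_force: 108.2
```

Run:
```python
from h import *
cap("wrist","w4.png")
go(-134,-285,112,0)
```

```text
t 11.17 jig [-135.1 -284.8] z 110.0 yaw rel jig 0.05 F [ 0.5  0.2 -2.9] gap 0.26 108
shift [ 0.013  0.002 -0.025] turn [-0.001  0.003  0.002]
```

View pics/w4.png

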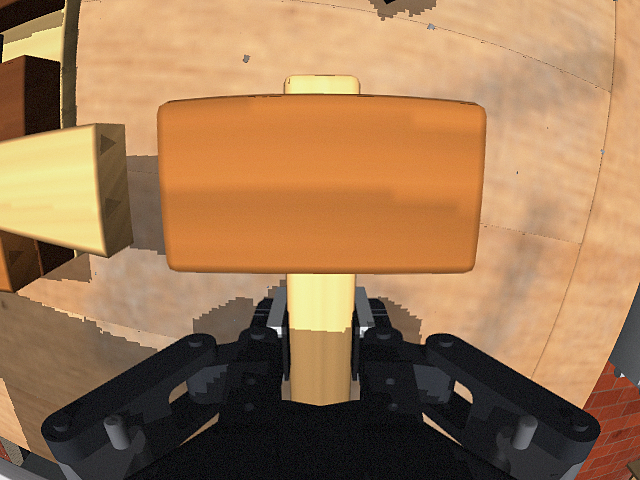

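The wrist view shows the head (158–486, 95–272) with its left face squarely behind the wedge butt (128, 125–257). I'll drive along jig +y now.

{"api": "arm_command", "payload": {"increments": [[[0.013, -0.12, -0.01], [0, 0, 0]], [[0.013, -0.25, -0.01], [0, 0, 0]], [[0.013, -0.35, -0.01], [0, 0, 0]], [[0.013, -0.45, -0.01], [0, 0, 0]], [[0.013, -0.45, -0.01], [0, 0, 0]]]}}

```text
time_s: 11.58
tool_pos: [0.4669, -0.2399, 0.1117]
tool_rot: [-3.138, -0.134, -0.001]
ft_force: [0.6, -0.8, -3.2]
finger_gap: 0.267
gripper_force: 108.4
```

{"api": "arm_command", "payload": {"increments": [[[0, -0.05, 0], [0, 0, 0]], [[0, -0.1, 0], [0, 0, 0]], [[0, -0.15, 0], [0, 0, 0]], [[0, -0.2, 0], [0, 0, 0]], [[0, -0.2, 0], [0, 0, 0]]]}}

```text
time_s: 12.0
tool_pos: [0.4657, -0.2249, 0.1116]
tool_rot: [-3.139, -0.133, -0.0]
ft_force: [0.9, -0.4, -3.5]
finger_gap: 0.263
gripper_force: 108.4
```

Run:
```python
from h import *
where()
```

```text
t 12.00 jig [-133.3 -232.2] z 111.6 yaw rel jig 0.01 F [ 0.9 -0.4 -3.5] gap 0.26 108
```

{"api": "arm_command", "payload": {"increments": [[[0, -0.04, 0], [0, 0, 0]], [[0, -0.08, 0], [0, 0, 0]], [[0, -0.08, 0], [0, 0, 0]]]}}

```text
time_s: 12.25
tool_pos: [0.4651, -0.2186, 0.1115]
tool_rot: [-3.139, -0.132, 0.0]
ft_force: [0.1, -0.2, -3.1]
finger_gap: 0.265
gripper_force: 108.4
```

{"api": "arm_command", "payload": {"increments": [[[0, -0.04, 0], [0, 0, 0]], [[0, -0.06, 0], [0, 0, 0]], [[0, -0.06, 0], [0, 0, 0]]]}}

```text
time_s: 12.5
tool_pos: [0.4647, -0.214, 0.1115]
tool_rot: [-3.139, -0.132, 0.0]
ft_force: [-0.5, 0.2, -4.1]
finger_gap: 0.26
gripper_force: 108.4
```

Run:
```python
from h import *
where()
```

```text
t 12.50 jig [-133.3 -221.3] z 111.5 yaw rel jig 0.00 F [-0.5  0.2 -4.1] gap 0.26 108
```

{"api": "arm_command", "payload": {"increments": [[[0, -0.03, 0], [0, 0, 0]], [[0, -0.05, 0], [0, 0, 0]], [[0, -0.05, 0], [0, 0, 0]]]}}

```text
time_s: 12.75
tool_pos: [0.4644, -0.2101, 0.1116]
tool_rot: [-3.139, -0.132, 0.0]
ft_force: [0.1, -1.0, -3.5]
finger_gap: 0.261
gripper_force: 108.4
```

{"api": "arm_command", "payload": {"increments": [[[0, -0.03, 0], [0, 0, 0]], [[0, -0.05, 0], [0, 0, 0]], [[0, -0.05, 0], [0, 0, 0]]]}}

```text
time_s: 13.0
tool_pos: [0.4641, -0.206, 0.1116]
tool_rot: [-3.139, -0.132, 0.0]
ft_force: [-0.7, 0.3, -3.0]
finger_gap: 0.26
gripper_force: 108.4
```

Run:
```python
from h import *
where()
```

```text
t 13.00 jig [-133.3 -213.3] z 111.6 yaw rel jig -0.00 F [-0.7  0.3 -3. ] gap 0.26 108
```

{"api": "arm_command", "payload": {"increments": [[[0, -0.03, 0], [0, 0, 0]], [[0, -0.05, 0], [0, 0, 0]], [[0, -0.05, 0], [0, 0, 0]]]}}

```text
time_s: 13.25
tool_pos: [0.4637, -0.2021, 0.1116]
tool_rot: [-3.139, -0.132, 0.0]
ft_force: [0.6, 0.1, -3.1]
finger_gap: 0.257
gripper_force: 108.4
```

{"api": "arm_command", "payload": {"increments": [[[0, -0.02, 0], [0, 0, 0]], [[0, -0.03, 0], [0, 0, 0]], [[0, -0.03, 0], [0, 0, 0]]]}}

```text
time_s: 13.5
tool_pos: [0.4635, -0.2002, 0.1117]
tool_rot: [3.138, 0.132, -0.0]
ft_force: [0.7, -3.1, -3.1]
finger_gap: 0.259
gripper_force: 108.4
```

Run:
```python
from h import *
where()
cap("wrist","w5.png")
```

```text
t 13.50 jig [-133.4 -207.4] z 111.7 yaw rel jig -0.03 F [ 0.7 -3.1 -3.1] gap 0.26 108
```

View pics/w5.png

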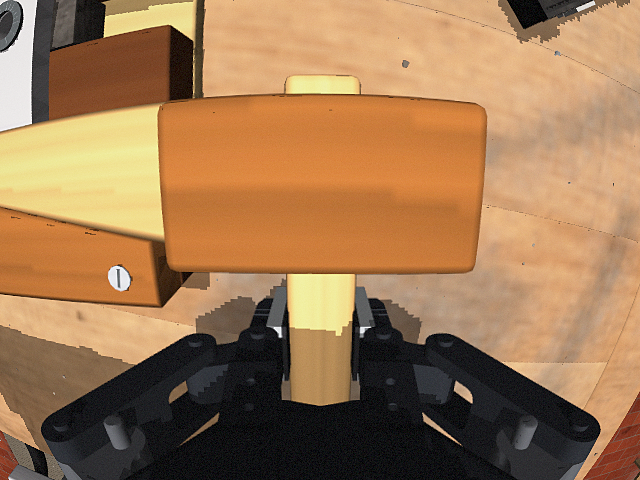

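The face is on the butt at column 160, the wedge lies flush between cleat and template, and the force has started to rise. I'll tap harder in small steps.

{"api": "arm_command", "payload": {"increments": [[[0, -0.02, 0], [0, 0, 0]], [[0, -0.03, 0], [0, 0, 0]], [[0, -0.03, 0], [0, 0, 0]]]}}

```text
time_s: 13.8
tool_pos: [0.4634, -0.1989, 0.1122]
tool_rot: [3.136, 0.13, 0.001]
ft_force: [1.5, -8.6, -3.5]
finger_gap: 0.262
gripper_force: 108.5
```

Run:
```python
from h import *
where()
```

```text
t 13.80 jig [-133.3 -206.1] z 112.2 yaw rel jig -0.07 F [ 1.5 -8.6 -3.5] gap 0.26 109
```

{"api": "arm_command", "payload": {"increments": [[[0, -0.02, 0], [0, 0, 0]], [[0, -0.04, 0], [0, 0, 0]], [[0, -0.04, 0], [0, 0, 0]]]}}

```text
time_s: 14.05
tool_pos: [0.463, -0.198, 0.1126]
tool_rot: [3.132, 0.127, 0.0]
ft_force: [4.3, -22.4, -7.1]
finger_gap: 0.26
gripper_force: 108.9
```

{"api": "arm_command", "payload": {"increments": [[[0, -0.015, 0], [0, 0, 0]], [[0, -0.03, 0], [0, 0, 0]], [[0, -0.03, 0], [0, 0, 0]]]}}

```text
time_s: 14.3
tool_pos: [0.4627, -0.1973, 0.113]
tool_rot: [3.129, 0.124, 0.0]
ft_force: [4.8, -31.1, -8.5]
finger_gap: 0.26
gripper_force: 109.3
```

Run:
```python
from h import *
where()
```

```text
t 14.30 jig [-134.  -204.5] z 113.0 yaw rel jig -0.28 F [  4.8 -31.1  -8.5] gap 0.26 109
```

Jammed firmly, so I'll back off and lay the mallet down.

{"api": "arm_command", "payload": {"increments": [[[0, 0.1, 0], [0, 0, 0]], [[0, 0.3, 0], [0, 0, 0]], [[0, 0.6, 0], [0, 0, 0]], [[0, 1, 0], [0, 0, 0]], [[0, 1, 0], [0, 0, 0]]]}}

```text
time_s: 14.72
tool_pos: [0.4694, -0.2749, 0.1114]
tool_rot: [3.138, 0.128, -0.001]
ft_force: [0.2, 0.9, -3.0]
finger_gap: 0.261
gripper_force: 110.0
```

{"api": "arm_command", "payload": {"increments": [[[-0.1, 0.25, 0.1], [0, 0, 0]], [[-0.2, 0.25, 0.2], [0, 0, 0]], [[-0.2, 0.25, 0.2], [0, 0, 0]], [[-0.2, 0.25, 0.2], [0, 0, 0]], [[-0.2, 0.25, 0.2], [0, 0, 0]]]}}

```text
time_s: 15.13
tool_pos: [0.4558, -0.2927, 0.0962]
tool_rot: [3.138, 0.133, 0.001]
ft_force: [-0.2, -0.4, -2.3]
finger_gap: 0.266
gripper_force: 109.9
```

Run:
```python
from h import *
go(-150,-300,82,0)
d=cap("top"); e=cap("scene")
c=d["pixels"][200:300,235:385,::-1]; f=e["pixels"][195:320,215:395,::-1]
f=cv2.resize(f,(450,300),interpolation=cv2.INTER_CUBIC); c=cv2.resize(c,(450,300),interpolation=cv2.INTER_CUBIC)
cv2.imwrite("pics/z3.png",np.vstack([c,f]))
```

```text
t 15.13 jig [-148.8 -299. ] z 96.2 yaw rel jig 0.02 F [-0.2 -0.4 -2.3] gap 0.27 110
shift [-0.015  0.013  0.177] turn [ 0.001 -0.001  0.001]
```

View pics/z3.png

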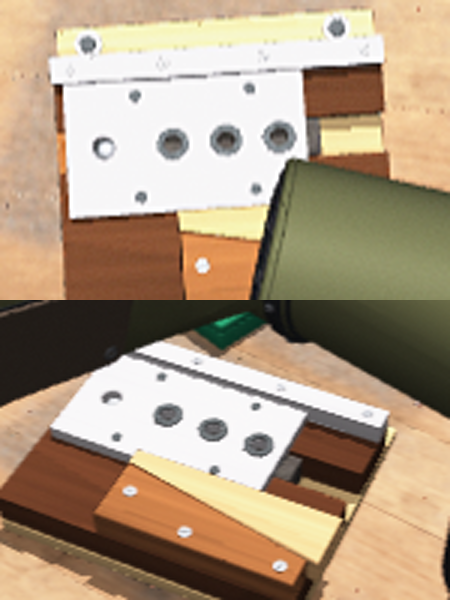

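The views show the wedge deep between the cleat and the template (thin end at column 180, just past the cleat end), with the template flat on the pin and against the fence. I'll set the mallet down.

{"api": "arm_command", "payload": {"increments": [[[0, 0, 0.06], [0, 0, 0]], [[0, 0, 0.12], [0, 0, 0]], [[0, 0, 0.17], [0, 0, 0]], [[0, 0, 0.185], [0, 0, 0]], [[0, 0, 0.185], [0, 0, 0]]]}}

```text
time_s: 15.65
tool_pos: [0.4555, -0.2929, 0.081]
tool_rot: [3.139, 0.133, 0.0]
ft_force: [-1.6, 1.5, 1.2]
finger_gap: 0.26
gripper_force: 110.3
```

```bash
python3 -c "
from h import *
where()"
```

```text
t 15.65 jig [-149.2 -299.1] z 81.0 yaw rel jig 0.01 F [-1.6  1.5  1.2] gap 0.26 110
```

{"api": "arm_command", "payload": {"increments": [[[0, 0, 0], [0, 0, 0]], [[0, 0, 0], [0, 0, 0]], [[0, 0, 0], [0, 0, 0]], [[0, 0, 0], [0, 0, 0]], [[0, 0, 0], [0, 0, 0]]], "fingers": 1}}

```text
time_s: 16.07
tool_pos: [0.4554, -0.2931, 0.0809]
tool_rot: [3.139, 0.132, 0.001]
ft_force: [0.3, -0.4, -0.8]
finger_gap: 0.945
gripper_force: 0.0
```

{"api": "arm_command", "payload": {"increments": [[[0, 0, 0], [0, 0, 0]], [[0, 0, -0.2], [0, 0, 0]], [[0, 0, -0.5], [0, 0, 0]], [[0, 0, -0.8], [0, 0, 0]], [[0, 0, -1], [0, 0, 0]]]}}

```text
time_s: 16.48
tool_pos: [0.4558, -0.2933, 0.1634]
tool_rot: [3.137, 0.132, 0.003]
ft_force: [0.4, -0.5, 0.0]
finger_gap: 1.003
gripper_force: 0.0
```

{"api": "arm_command", "payload": {"increments": [[[0, 0, -0.3], [0, 0, 0]], [[0, 0, -0.7], [0, 0, 0]], [[0, 0, -0.7], [0, 0, 0]], [[0, 0, -0.7], [0, 0, 0]], [[0, 0, -0.7], [0, 0, 0]]]}}

```text
time_s: 16.9
tool_pos: [0.4553, -0.2928, 0.2165]
tool_rot: [-3.138, -0.132, -0.0]
ft_force: [-0.3, 0.8, 0.0]
finger_gap: 0.996
gripper_force: 0.0
```

```bash
python3 -c "
from h import *
where(); cap('scene','s9.png')"
```

```text
t 16.90 jig [-149.4 -299. ] z 216.5 yaw rel jig -0.02 F [-0.3  0.8  0. ] gap 1.00 0
```

View pics/s9.png

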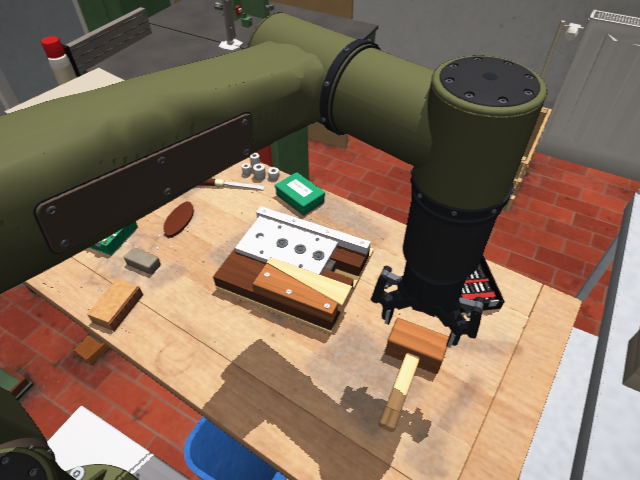

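The picture shows the mallet lying on the table at (415,350), clear of the open gripper. The wedge is in at (310,283), and the whetstone (142,261) and green box (300,192) haven't moved.

```bash
python3 -c "
from h import *
print(manip.hand_in())"
```

```text
the job is handed in; nothing more can be done
None
```

I handed the job in at about 17 s; hand-in returned no verdict. The template is flat over the pin and against the fence, the wedge is driven tight (about 31 N on the last push, above the 12–20 N you gave), the mallet is back on the table, and the whetstone and green box look unmoved.

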